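# Rack the bead rods for drying and set the dryer timer

### The arm

A 6-joint arm with a two-finger parallel gripper is mounted at the origin on the work surface. World frame = base frame: x ahead of the robot, y to its left, z up, the work surface at z = 0. Lengths are in mm, angles in degrees, forces in N, time in s.
With the tool pointing down it reaches from about 400 to 925 mm from the base axis. Payload 12.5 kg.
Tool frame: the origin (TCP) lies on the centre line of the jaws, within the pads' length; the fingertips stand 11 mm ahead of it and the grasp point (between the pads) lies 8 mm behind it; z points along the fingers, y is the line along which they close (so a half turn about z gives the same grasp; the last joint's range is limited). The gripper opens to 95 mm and grips with 3 to 60 N. Pads are 20 mm wide; open, the fingers measure 119 mm over their backs; the gripper's body (75 mm by 180 mm) begins 59 mm behind the grasp point.
Start: joints at [62.475, 28.126, 89.318, -0, 62.55, -6.05], TCP at [228.788, 581.637, 225.661] pointing down, gripper open.
Joint ranges: [-177.58, 177.58], [-47.91, 125.51], [2.72, 160], [-65.01, 245.01], [3.68, 167.84], [-153.87, 153.87]. Speed limits (degrees/s): [127.2, 127.2, 159.86, 180, 180, 180].

### API

Orientations are given as a 3x3 rotation matrix whose columns are the frame's x, y, z axes.
In Python, from station import get_state, read_camera, finish_job gives the robot as it stands.
- The arm moves only by the shell command python3 -m crank 'ROWS' [FORCE]. ROWS is a JSON object of lists of equal length, an entry for each row: "rotation": the turn, a rotation vector about the tool's x, y, z in degrees, a list of three; "xyz": the shift along the tool's x, y, z in cm, a list of three; "hand": the closure, from -1 (fully open) to 1 (shut). A call has 1 to 12 rows; each row is the pose to reach, as a shift and turn from the pose commanded when the call began, along the tool's axes at that moment; what a row does not reach only later rows make up. A row lasts 1/8 s, in which the tool goes at most 62.5 mm and 10.7 degrees, less where a joint would pass 70% of its speed; a pose out of reach is approached as far as the arm can. A call with a gripper value outside its range is refused whole. The fingers move at their own pace and stop on an object; FORCE is the grip in N (left out, the last holds). Time passes only in rows, so rows that repeat a pose let the fingers close. It gives the time, the measured TCP pose, the force, the opening and the grip force at its end, in the units of the state.
- get_state(): the state, without advancing time (a new reading comes with each control period).
- read_camera(name): name is "side" or "top" or "wrist"; returns a dict with "image" (420x560x3 uint8, blue, green, red), "fovy" (degrees; the focal length in pixels is half the picture's height over the tangent of half this angle, whatever the lens; pixels are square), "cx", "cy" (the principal point, pixels), "k1" (the pictures are not rectified: a ray, as slopes to the right and down, at radius r is drawn at 1 + k1 r^2 times it, then the intrinsics apply), "cam_to_world" (4x4, takes a point from camera to world coordinates); the wrist camera has in their place "hand_eye" (4x4, takes a point from camera to tool coordinates, whose origin is the TCP and whose axes are the flange's). Camera axes: x right, y up, looking along -z (the intrinsics and any distortion apply to the point x, -y, -z); pixel columns grow to the right and rows downward; lengths in mm; the calibration is good to about 2 mm. A picture is of the moment at which its call begins: read the wrist's pose just before it. There is no depth.
- finish_job(): hands the job in; it is judged then, once.
The state is a dict: "time": time; "joints": joint angles; "qd": joint speeds; "effort": joint torques, N m; "position": TCP position; "eef_rot": TCP orientation; "contact_force": force on the tool from outside, world axes, zero at the start; "moment": the same for the moment, N m; "opening": finger opening in mm; "finger_force": force on a finger pad.
Only numpy, scipy, OpenCV 4.12 (cv2) and the standard library are available. Lean on these libraries where they do the work, as an engineer would, in place of code of your own. Each camera call takes 0.05 s, during which the arm holds its last target. There are 200 camera calls.

### The job

Turn the dryer's timer sleeve to 0 and leave it there while you push the bare end of every bead rod on the table through a hole of its own in the kiln-block stand, from the robot's side, fully home so that the white bead collar meets the block. When all the rods are in, set the timer to 6. Let go of everything and leave the other things where they stand.

Things in the scene. Friction and masses are not known exactly. Their poses are not given: they have to be found in the camera images.
- rod1: Bead rod, lying; 3 or 4 alike rods are present. Along its +x: terracotta handle block 44 long, 26 x 26 mm square; white bead collar 25 mm across, 14 long; 8 mm steel shaft 85 long, round tip at x = 121 mm. Origin: centre of the block's underside; the rod's axis runs 13 mm above it. z up. Shaft starts pointing away from the robot. 0.11 kg, balances 10 mm ahead of mid-block; grip the block.
- rod1_neck (a point): On the axis of rod1, at the front end of its white bead collar, where the bare shaft begins: 36 mm ahead (x) of the block's centre. This end of the collar meets the stand when the rod is fully home.
- rod2: Another bead rod, same as rod1 in shape, size, origin and axes; it may be absent.
- rod2_neck (a point): On the axis of rod2, at the front end of its white bead collar, where the bare shaft begins: 36 mm ahead (x) of the block's centre. This end of the collar meets the stand when the rod is fully home.
- rod3: Another bead rod, same as rod1 in shape, size, origin and axes; it may be absent.
- rod3_neck (a point): On the axis of rod3, at the front end of its white bead collar, where the bare shaft begins: 36 mm ahead (x) of the block's centre. This end of the collar meets the stand when the rod is fully home.
- rod4: Another bead rod, same as rod1 in shape, size, origin and axes; it may be absent.
- rod4_neck (a point): On the axis of rod4, at the front end of its white bead collar, where the bare shaft begins: 36 mm ahead (x) of the block's centre. This end of the collar meets the stand when the rod is fully home.
- stand: Fixed off-white kiln block, 45 deep (x) x 280 wide (y) x 90 high (z) mm; four round 11 mm holes run right through it, level, along x, 60 mm above the table, 70 mm apart. Origin: centre of its underside; front face, towards the robot, at x = -22.5 mm. Rods go in from the front, along its +x, any hole. A released rod hangs by its shaft and droops 4 to 5 degrees.
- hole1 (a point): Centre of the mouth of a hole on the stand's front face (y = -105 mm in the stand's frame, 60 mm above the table). Axes as the stand's: x points into the hole.
- hole2 (a point): Centre of the mouth of a hole on the stand's front face (y = -35 mm in the stand's frame, 60 mm above the table). Axes as the stand's: x points into the hole.
- hole3 (a point): Centre of the mouth of a hole on the stand's front face (y = 35 mm in the stand's frame, 60 mm above the table). Axes as the stand's: x points into the hole.
- hole4 (a point): Centre of the mouth of a hole on the stand's front face (y = 105 mm in the stand's frame, 60 mm above the table). Axes as the stand's: x points into the hole.
- pod: Dryer timer: grey box 130 x 130 x 35 mm, fixed, origin at the centre of its underside. White ticks and numerals 0 to 8 round its top, 30 degrees apart, increasing clockwise seen from above, with 4 on the pod's +x side, 0 at 120 degrees anticlockwise from it.
- timer (a joint): Angle of the timer sleeve in rad: 0 = numeral 0, growing clockwise seen from above, 0.5236 rad (30 degrees) a numeral, up to 4.189 at 8, with stops at both ends. It clicks: a sprung ball pulls it to the nearest numeral and holds it there; turning takes about 0.1 N m.
- timer_grip (a point): Point to grip the timer sleeve: on its upright axis, 65.5 mm above the table. The sleeve is a black ribbed cylinder 40 mm in diameter from 35.5 to 85.5 mm above the table, standing in the middle of the pod, with a white pointer line on its top and side. Grip it from above in any direction.
- paint_mug_a: Bystander, not part of the job: green paint mug, 80 mm across, 85 high; origin at the centre of its underside.
- paint_mug_b: Bystander, not part of the job: terracotta paint mug, 80 mm across, 85 high; origin at the centre of its underside.
- coffee_mug: Bystander, not part of the job: red mug, 84 mm across, 95 high; origin at the centre of its underside.
- dish: Bystander, not part of the job: white open dish 140 x 180 x 55 mm; origin at the centre of its underside.
- spoon: Bystander, not part of the job: steel spoon 150 mm long, lying; origin at the centre of its underside.
- tile: Bystander, not part of the job: white test tile 60 x 60 x 8 mm; origin at the centre of its underside.
- water: Bystander, not part of the job: water bottle, 64 mm across, 190 high; origin at the centre of its underside.

How it is judged (in metres and radians):
On the way, in this order (a step that is already met when the one before it is completed fails the run):
1. the timer is at 0 (value of joint timer between -0.14 and 0.14 rad), for 0.3 s.
2. every bead rod is fully home in a hole of the stand, with the timer still at 0 (all of step 1 and (distance between rod1_neck and hole1 below 0.007 m or distance between rod1_neck and hole2 below 0.007 m or distance between rod1_neck and hole3 below 0.007 m or distance between rod1_neck and hole4 below 0.007 m) and angle between the x axis of each of rod1, rod2, rod3, rod4 and the x axis of stand, either way round below 0.15 rad and (distance between rod2_neck and hole1 below 0.007 m or distance between rod2_neck and hole2 below 0.007 m or distance between rod2_neck and hole3 below 0.007 m or distance between rod2_neck and hole4 below 0.007 m) and (distance between rod3_neck and hole1 below 0.007 m or distance between rod3_neck and hole2 below 0.007 m or distance between rod3_neck and hole3 below 0.007 m or distance between rod3_neck and hole4 below 0.007 m) and (distance between rod4_neck and hole1 below 0.007 m or distance between rod4_neck and hole2 below 0.007 m or distance between rod4_neck and hole3 below 0.007 m or distance between rod4_neck and hole4 below 0.007 m)), for 0.3 s.
3. the timer is at 6 (value of joint timer between 3.00159 and 3.28159 rad), for 0.3 s.
At the end, for the whole second after the job is handed in: Every rod present is fully home in a hole of the stand (the front of its collar within 7 mm of the hole's mouth, the rod within 0.15 rad of the stand's x axis) and at rest (under 0.03 m/s), and the timer is at rest at 6 (within 0.14 rad) (all of step 3 and (distance between rod1_neck and hole1 below 0.007 m or distance between rod1_neck and hole2 below 0.007 m or distance between rod1_neck and hole3 below 0.007 m or distance between rod1_neck and hole4 below 0.007 m) and angle between the x axis of each of rod1, rod2, rod3, rod4 and the x axis of stand, either way round below 0.15 rad and (distance between rod2_neck and hole1 below 0.007 m or distance between rod2_neck and hole2 below 0.007 m or distance between rod2_neck and hole3 below 0.007 m or distance between rod2_neck and hole4 below 0.007 m) and (distance between rod3_neck and hole1 below 0.007 m or distance between rod3_neck and hole2 below 0.007 m or distance between rod3_neck and hole3 below 0.007 m or distance between rod3_neck and hole4 below 0.007 m) and (distance between rod4_neck and hole1 below 0.007 m or distance between rod4_neck and hole2 below 0.007 m or distance between rod4_neck and hole3 below 0.007 m or distance between rod4_neck and hole4 below 0.007 m) and linear speed of each of rod1, rod2, rod3, rod4 below 0.03 m/s and velocity of joint timer between -0.1 and 0.1 rad/s); the robot touches nothing.
It fails at once if one of the bystanders is pushed more than 60 mm from its place (distance of any of paint_mug_a, paint_mug_b, coffee_mug, dish, spoon, tile, water from where it was at the start of the episode above 0.06 m).
It fails at once if a mug, the dish or the bottle is tipped over (angle between any of paint_mug_a, paint_mug_b, coffee_mug, dish, water's own z axis and vertical above 0.6 rad).
Of rod1, rod2, rod3, rod4 only 3 to 4 are there at a start; the rules pass over those that are not, and their reading is None.
At some moment in a run one of rod1, rod2, rod3, rod4 may be knocked a few centimetres aside while the robot is not near it.
It also fails if it takes over 200 s, if anything falls off the work surface, if the arm or the gripper's body presses on something with over 40 N, if the wrist force passes 120 N, or if a joint passes its speed limit or range.

## Working session

There is one attempt and no reset: what is moved stays moved. The work goes in short steps, Python scripts to look and compute and a shell command to move; the robot and the scene stay as the last step left them, time stands still between calls to the robot, and variables do not carry over. Pictures are saved under pics/ and viewed, at most 14 in all, crops included, and the job is handed in when it is done.

```bash
ls; mkdir -p pics
cat > h.py <<'E'
import numpy as np, cv2
from station import get_state, read_camera
def cam(n):
    s=get_state(); c=read_camera(n); c['image']=np.asarray(c['image'])
    if 'hand_eye' in c:
        T=np.eye(4);T[:3,:3]=s['eef_rot'];T[:3,3]=s['position']
        c['M']=T@np.array(c['hand_eye'])
    else: c['M']=np.array(c['cam_to_world'])
    h=c['image'].shape[0]; c['f']=h/2/np.tan(np.radians(c['fovy'])/2)
    return c
def ray(c,u,v):
    K=np.array([[c['f'],0,c['cx']],[0,c['f'],c['cy']],[0,0,1.]])
    p=cv2.undistortPoints(np.array([[[u,v]]],float),K,np.array([c['k1'],0,0,0,0.]))[0,0]
    d=c['M'][:3,:3]@np.array([p[0],-p[1],-1]); return c['M'][:3,3],d
def onz(c,u,v,z):
    o,d=ray(c,u,v); return o+d*(z-o[2])/d[2]
def proj(c,P):
    q=np.linalg.inv(c['M'])@np.append(P,1); a,b=q[0]/-q[2],-q[1]/-q[2]; k=1+c['k1']*(a*a+b*b)
    return c['cx']+c['f']*a*k, c['cy']+c['f']*b*k
E
python3 - <<'E'
from h import *
for n in ['top','side','wrist']:
    c=cam(n); cv2.imwrite(f'pics/{n}0.png',c['image']); print(n,c['f'],c['cx'],c['cy'],c['k1'],c['M'].round(2).tolist())
print(get_state())
E
```

```text
pics
top 516.633232745728 278.30616867961186 213.11498171274783 0.004530058975402337 [[-0.01, 0.99, -0.11, 351.19], [-1.0, -0.01, 0.01, -44.73], [0.01, 0.11, 0.99, 1785.11], [0.0, 0.0, 0.0, 1.0]]
side 471.4359765531729 274.1643943128605 217.3561561023152 -0.08822979754720618 [[-0.94, 0.16, -0.31, 128.71], [-0.35, -0.49, 0.8, 1078.34], [-0.02, 0.86, 0.51, 786.19], [0.0, 0.0, 0.0, 1.0]]
wrist 318.75809730441256 281.3893057989032 208.01999074049107 -0.027528153734342194 [[0.37, -0.9, -0.25, 158.07], [0.93, 0.35, 0.1, 609.76], [-0.0, -0.27, 0.96, 384.11], [0.0, 0.0, 0.0, 1.0]]
{'time': 0.15, 'joints': array([ 6.24751294e+01,  2.81557249e+01,  8.93429417e+01, -1.99829553e-03,
        6.25505231e+01, -6.05082129e+00]), 'qd': array([-0.11751827, -0.15164925, -0.04737392,  0.03089187,  0.01967765,
        0.00940484]), 'effort': array([ 2.26259152e-03, -6.12898064e+01, -2.58279079e+01,  6.92954357e-02,
        4.72600129e-02, -8.59843499e-05]), 'position': array([228.70591558, 581.4567311 , 225.19625901]), 'eef_rot': array([[-9.30589349e-01,  3.66064649e-01, -3.69304206e-04],
       [ 3.66064830e-01,  9.30589028e-01, -7.75648213e-04],
       [ 5.97330511e-05, -8.56999247e-04, -9.99999631e-01]]), 'contact_force': array([ 0.5210226 , -0.19836944, -0.2519184 ]), 'moment': array([ 0.02112224, -0.00719066, -0.04084907]), 'finger_force': 0.0, 'opening': 94.98764453362256}
```

View pics/top0.png

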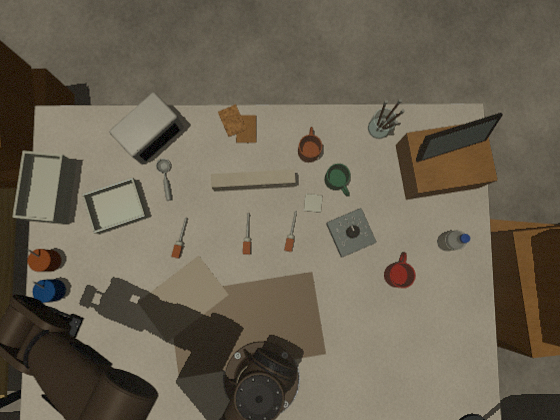

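View pics/side0.png

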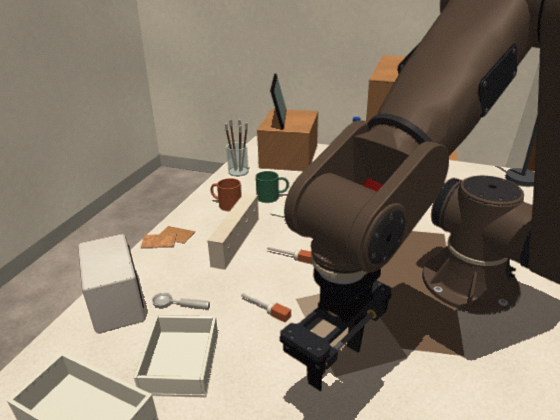

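The top view shows three rods at about (179,240), (247,235) and (291,232), the stand at (255,180), the pod at (351,232), the tile at (313,203) and the green mug at (338,177). The side view shows two of the rods and the stand; the arm hides the rest.

Run:
```python
from h import *
c=cam('top'); im=c['image']; hsv=cv2.cvtColor(im,cv2.COLOR_BGR2HSV)
m=cv2.inRange(hsv,(3,120,80),(16,255,255))
n,l,st,ce=cv2.connectedComponentsWithStats(m)
for i in range(1,n):
    if st[i,4]>40: print('red',st[i],ce[i].round(1),onz(c,*ce[i],20).round(0))
for nm,p,z in [('tip1',(185.5,219),13),('tip2',(248.5,214),13),('tip3',(295,211),13),('stL',(212,182),90),('stR',(297,179),90),('stLf',(212,189),90),('stRf',(297,186),90),('podc',(351,232),35),('knob',(352,231),85),('tile',(313,203),8),('gm',(338,177),85),('tm',(310,148),85),('red',(399,275),95)]: print(nm,onz(c,*p,z).round(0))
for i,(x0,y0,w,h) in enumerate([(165,165,145,95),(320,160,70,105)]):
    pass
a=cv2.resize(im[165:262,165:310],None,fx=5.5,fy=5.5,interpolation=cv2.INTER_CUBIC); cv2.imwrite('pics/a.png',a)
b=cv2.resize(im[200:262,320:382],None,fx=9,fy=9,interpolation=cv2.INTER_CUBIC); cv2.imwrite('pics/b.png',b)
```

```text
red [218 105  38  38 765] [238.3 124.4] [868.  78.  20.]
red [298 127  24  31 308] [310.1 146.7] [ 786. -172.   20.]
red [ 407  126   90   67 2608] [451.  164.6] [ 720. -663.   20.]
red [490 219  64  13 358] [512.6 225. ] [ 507. -865.   20.]
red [ 513  228   47  130 1602] [531.  291.9] [ 279. -914.   20.]
red [285 238   9  13  88] [288.8 244.3] [446. -95.  20.]
red [243 242   8  12  87] [246.1 247.3] [437.  51.  20.]
red [172 245   9  13  89] [176.1 251. ] [426. 289.  20.]
red [ 27 249  24  23 358] [ 39.  260.7] [397. 752.  20.]
red [389 254  27  34 350] [399.8 273.5] [ 344. -471.   20.]
tip1 [536. 260.  13.]
tip2 [552.  43.  13.]
tip3 [ 561. -117.   13.]
stL [651. 160.  90.]
stR [ 660. -122.   90.]
stLf [628. 160.  90.]
stRf [ 636. -122.   90.]
podc [ 486. -306.   35.]
knob [ 485. -302.   85.]
tile [ 590. -181.    8.]
gm [ 666. -260.   85.]
tm [ 766. -167.   85.]
red [ 340. -450.   95.]
```

View pics/a.png

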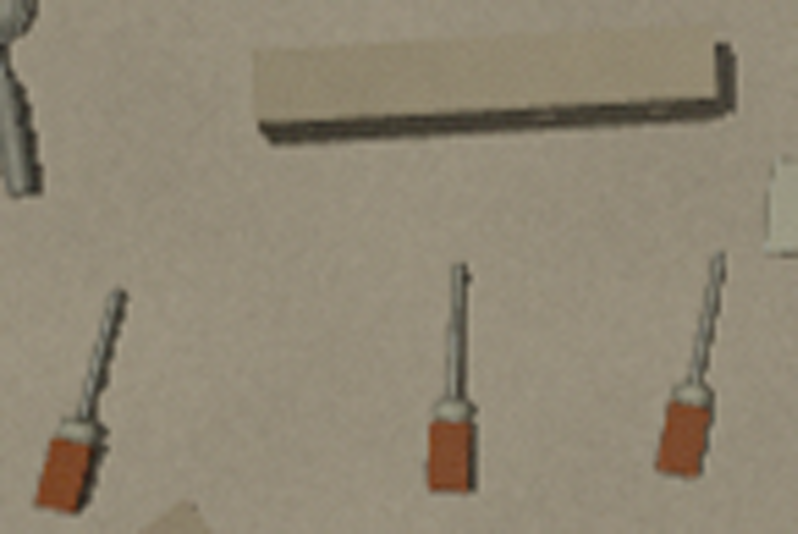

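View pics/b.png

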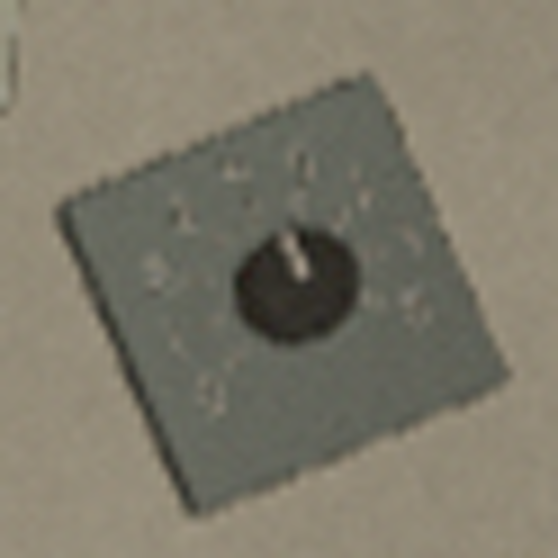

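Crop a shows the stand and three rods pointing nearly along +x. Crop b shows the pod with 0 at (212,395) and 8 at (415,310); the pointer is at about (290,235), up-left, which is numeral 4. So reaching 0 takes 120° anticlockwise.

```bash
cat >> h.py <<'E'
from scipy.spatial.transform import Rotation as Ro
def go(p,head):
    """tool-down target: TCP p, tool y heading (deg) -> row values"""
    s=get_state(); R=np.array(s['eef_rot']); h=np.radians(head)
    y=np.array([np.cos(h),np.sin(h),0]); z=np.array([0,0,-1.]); T=np.c_[np.cross(y,z),y,z]
    d=R.T@(np.array(p)-s['position'])/10
    print('xyz',d.round(2).tolist(),'rot',Ro.from_matrix(R.T@T).as_rotvec(degrees=True).round(2).tolist(),'j6',s['joints'][5].round(1),'pos',np.round(s['position'],1))
E
python3 -c "
from h import *
go((450,250,225),20); go((430,-290,230),-32)"
```

```text
xyz [-32.73, -22.75, 0.04] rot [-0.03, 0.01, 48.52] j6 -6.0 pos [228.7 581.5 225.3]
xyz [-50.64, -73.73, -0.43] rot [-0.03, 0.03, 100.52] j6 -6.0 pos [228.7 581.5 225.3]
```

```bash
python3 -m crank '{"xyz":[[-32.7,-22.8,0],[-32.7,-22.8,0],[-32.7,-22.8,0],[-32.7,-22.8,0],[-32.7,-22.8,0],[-32.7,-22.8,0],[-50.6,-73.7,-0.4],[-50.6,-73.7,-0.4],[-50.6,-73.7,-0.4],[-50.6,-73.7,-0.4],[-50.6,-73.7,-0.4],[-50.6,-73.7,-0.4]],"rotation":[[0,0,48],[0,0,48],[0,0,48],[0,0,48],[0,0,48],[0,0,48],[0,0,100],[0,0,100],[0,0,100],[0,0,100],[0,0,100],[0,0,100]],"hand":[-1,-1,-1,-1,-1,-1,-1,-1,-1,-1,-1,-1]}'
python3 -c "
from h import *
go((485,-302,230),-32)"
```

```text
time: 1.7
position: [431.7, -107.6, 228.5]
eef_rot: [[0.524, 0.852, 0.001], [0.852, -0.524, -0.0], [0.0, 0.001, -1.0]]
contact_force: [1.2, -0.4, 0.6]
opening: 94.8
finger_force: 0.0
xyz [-13.77, 14.73, -0.14] rot [0.03, -0.01, 0.39] j6 9.1 pos [ 431.7 -107.6  228.5]
```

```bash
python3 -m crank '{"xyz":[[-13.8,14.7,-0.2],[-13.8,14.7,-0.2],[-13.8,14.7,-0.2],[-13.8,14.7,-0.2],[-13.8,14.7,-0.2],[-13.8,14.7,-0.2]],"rotation":[[0,0,0],[0,0,0],[0,0,0],[0,0,0],[0,0,0],[0,0,0]],"hand":[-1,-1,-1,-1,-1,-1]}'
python3 - <<'E'
from h import *
c=cam('top'); cv2.imwrite('pics/top1.png',c['image'])
w=cam('wrist'); cv2.imwrite('pics/w1.png',w['image'])
cv2.imwrite('pics/m1.png',np.hstack([cv2.resize(w['image'],(400,300)),cv2.resize(c['image'][100:400,0:400],(400,300))]))
print(get_state()['position'],[np.round(proj(w,(485,-302,z)),0) for z in (35,85)])
E
```

```text
time: 2.45
position: [485.1, -298.5, 230.3]
eef_rot: [[0.521, 0.853, -0.0], [0.853, -0.521, 0.001], [0.0, -0.001, -1.0]]
contact_force: [-0.1, 0.2, 0.3]
opening: 95.2
finger_force: 0.0
[ 485.31912955 -298.59766976  230.63144861] [array([283., 191.]), array([283., 202.])]
```

View pics/m1.png

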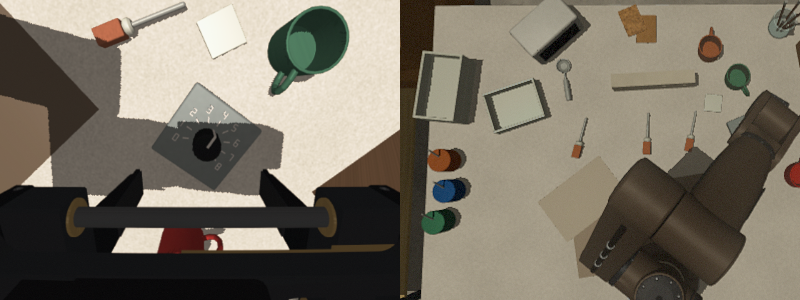

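The wrist view shows the knob at about (290,204) in full-size pixels with its pointer at 4. Together, the two top views show exactly three rods.

Run:
```python
from h import *
w=cam('wrist'); im=w['image'][150:270,200:380]
a=cv2.resize(im,None,fx=4,fy=4,interpolation=cv2.INTER_CUBIC); cv2.imwrite('pics/k1.png',a)
# pod outline: fit corners on z=35 later; knob top
g=cv2.cvtColor(w['image'],cv2.COLOR_BGR2GRAY)
m=(g<38).astype(np.uint8); m[:150]=0;m[250:]=0;m[:,:240]=0;m[:,340:]=0
n,l,st,ce=cv2.connectedComponentsWithStats(m)
for i in range(1,n):
    if st[i,4]>100: print(st[i],ce[i])
```

```text
[ 269  180   41   46 1359] [287.94922737 203.2803532 ]
```

View pics/k1.png

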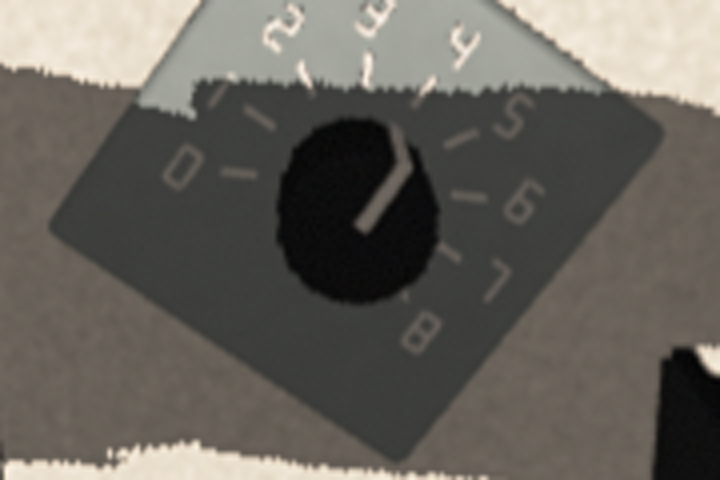

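Crop shows the pointer at 4; the sleeve's top centre is at about crop (359,224), i.e. full-size (289.8,206).

Run:
```python
from h import *
w=cam('wrist'); p=onz(w,289.8,206,85.5); print(p, [np.linalg.norm(onz(w,200+a/4,150+b/4,85.5)-p) for a,b in ((278,215),(440,215),(359,303))])
go((p[0],p[1],110),-32); go((p[0],p[1],58),-32)
```

```text
[ 489.04173932 -309.17832559   85.5       ] [np.float64(20.196739649337378), np.float64(20.072593319875633), np.float64(20.629192397831)]
xyz [-0.68, 0.84, 12.06] rot [0.02, -0.01, 0.59] j6 -6.9 pos [ 485.4 -299.   230.6]
xyz [-0.68, 0.83, 17.26] rot [0.02, -0.01, 0.59] j6 -6.9 pos [ 485.4 -299.   230.6]
```

```bash
python3 -m crank '{"xyz":[[-0.6,0.8,6],[-0.6,0.8,12],[-0.6,0.8,17.2],[-0.6,0.8,17.2],[-0.6,0.8,17.2],[-0.6,0.8,17.2],[-0.6,0.8,17.2],[-0.6,0.8,17.2],[-0.6,0.8,17.2],[-0.6,0.8,17.2],[-0.6,0.8,17.2],[-0.6,0.8,17.2]],"rotation":[[0,0,0.6],[0,0,0.6],[0,0,0.6],[0,0,0.6],[0,0,0.6],[0,0,0.6],[0,0,0.6],[0,0,0.6],[0,0,0.6],[0,0,0.6],[0,0,0.6],[0,0,0.6]],"hand":[-1,-1,-1,-1,0.2,0.2,0.2,0.2,0.2,0.2,0.2,0.2]}' 40
```

```text
time: 4.15
position: [488.2, -308.7, 58.2]
eef_rot: [[0.531, 0.847, -0.002], [0.847, -0.531, 0.002], [0.0, -0.002, -1.0]]
contact_force: [-4.2, 2.1, 4.1]
opening: 39.9
finger_force: 40.0
```

```bash
python3 -m crank '{"xyz":[[0,0,0],[0,0,0],[0,0,0],[0,0,0],[0,0,0],[0,0,0],[0,0,0],[0,0,0],[0,0,0],[0,0,0],[0,0,0],[0,0,0]],"rotation":[[0,0,-10],[0,0,-20],[0,0,-30],[0,0,-40],[0,0,-50],[0,0,-60],[0,0,-70],[0,0,-80],[0,0,-90],[0,0,-100],[0,0,-110],[0,0,-120]],"hand":[0.2,0.2,0.2,0.2,0.2,0.2,0.2,0.2,0.2,0.2,0.2,0.2]}'
python3 -m crank '{"xyz":[[0,0,0],[0,0,0],[0,0,0],[0,0,0],[0,0,0],[0,0,0]],"rotation":[[0,0,0],[0,0,0],[0,0,0],[0,0,0],[0,0,0],[0,0,0]],"hand":[0.2,0.2,-1,-1,-1,-1]}'
python3 -m crank '{"xyz":[[0,0,-6],[0,0,-12],[0,0,-17.2],[0,0,-17.2],[0,0,-17.2],[0,0,-17.2]],"rotation":[[0,0,0],[0,0,0],[0,0,0],[0,0,10],[0,0,20],[0,0,20]],"hand":[-1,-1,-1,-1,-1,-1]}'
python3 - <<'E'
from h import *
w=cam('wrist'); cv2.imwrite('pics/w2.png',w['image'])
E
```

```text
time: 5.65
position: [486.4, -309.8, 58.2]
eef_rot: [[-1.0, 0.03, -0.005], [0.03, 1.0, 0.001], [0.005, 0.001, -1.0]]
contact_force: [-3.9, -5.2, -2.1]
opening: 39.3
finger_force: 40.0
time: 6.4
position: [489.3, -309.2, 58.3]
eef_rot: [[-0.999, 0.036, 0.0], [0.036, 0.999, 0.0], [-0.0, 0.0, -1.0]]
contact_force: [0.4, 1.2, -0.0]
opening: 74.1
finger_force: 0.0
time: 7.15
position: [489.1, -309.1, 230.3]
eef_rot: [[-0.927, 0.375, 0.0], [0.375, 0.927, 0.0], [-0.0, 0.0, -1.0]]
contact_force: [-0.3, 0.6, -1.0]
opening: 95.0
finger_force: 0.0
```

View pics/w2.png

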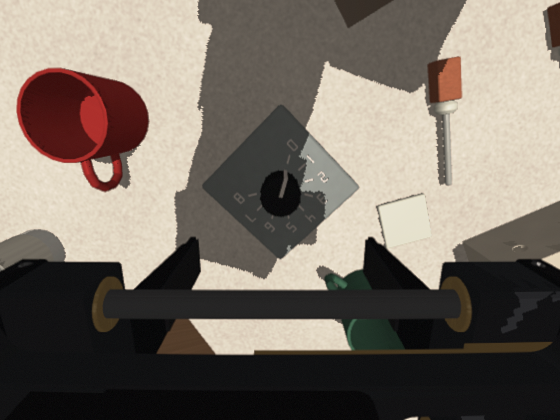

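The wrist view shows the pointer (286,172) lined up with 0 at (292,145). Now I'll go to a viewpoint facing the rods and the stand.

```bash
python3 -c "
from h import *
go((420,20,230),90)"
```

```text
xyz [18.66, 27.98, 0.03] rot [0.01, -0.0, -21.85] j6 -107.0 pos [ 489.1 -309.2  230.2]
```

```bash
python3 -m crank '{"xyz":[[18.7,28,0],[18.7,28,0],[18.7,28,0],[18.7,28,0],[18.7,28,0],[18.7,28,0],[18.7,28,0],[18.7,28,0],[18.7,28,0],[18.7,28,0]],"rotation":[[0,0,-22],[0,0,-22],[0,0,-22],[0,0,-22],[0,0,-22],[0,0,-22],[0,0,-22],[0,0,-22],[0,0,-22],[0,0,-22]],"hand":[-0.2,-0.2,-0.2,-0.2,-0.2,-0.2,-0.2,-0.2,-0.2,-0.2]}'
python3 - <<'E'
from h import *
w=cam('wrist'); cv2.imwrite('pics/w3.png',w['image'])
import pickle; pickle.dump(w,open('w3.pkl','wb'))
E
```

```text
time: 8.45
position: [421.2, 19.8, 230.2]
eef_rot: [[-1.0, 0.002, -0.0], [0.002, 1.0, 0.0], [0.0, 0.0, -1.0]]
contact_force: [-0.3, 0.1, 0.3]
opening: 57.0
finger_force: 0.0
```

View pics/w3.png

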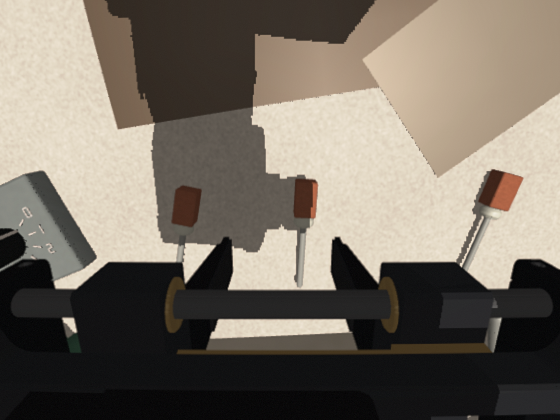

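The camera sees the robot side: the rod blocks are at (186,206), (305,198) and (500,190), and the gripper hides the stand. I'll tilt the tool forward to see the stand's front face.

```bash
python3 -m crank '{"xyz":[[-4,0,-3],[-8,0,-3],[-8,0,-3],[-8,0,-3],[-8,0,-3],[-8,0,-3],[-8,0,-3]],"rotation":[[0,-10,0],[0,-20,0],[0,-30,0],[0,-40,0],[0,-45,0],[0,-45,0],[0,-45,0]],"hand":[-0.2,-0.2,-0.2,-0.2,-0.2,-0.2,-0.2]}'
python3 - <<'E'
from h import *
w=cam('wrist'); cv2.imwrite('pics/w4.png',w['image'])
import pickle; pickle.dump(w,open('w4.pkl','wb'))
E
```

```text
time: 9.38
position: [502.5, 26.1, 275.7]
eef_rot: [[-0.722, 0.014, 0.692], [0.007, 1.0, -0.013], [-0.692, -0.005, -0.722]]
contact_force: [0.8, -1.2, -0.5]
opening: 57.2
finger_force: 0.0
```

View pics/w4.png

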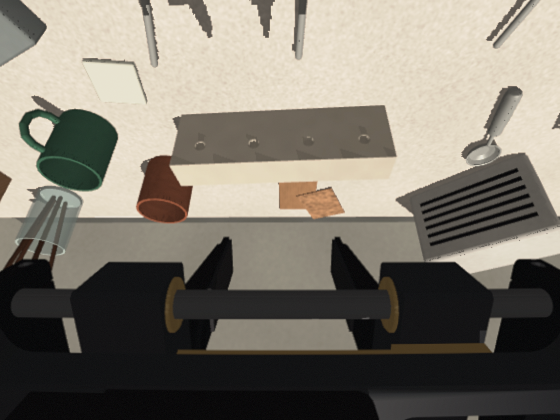

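The holes show at about (200,145), (253,142), (308,140) and (364,138) on the front face; the picture is upside-down, with the stand's top edge at row ~160.

Run:
```python
from h import *
import pickle
w=cam('wrist'); pickle.dump(w,open('w4.pkl','wb')); print(get_state()['position'],np.abs(get_state()['qd']).max())
im=w['image']
a=[cv2.resize(im[128:158,u-16:u+16],None,fx=12,fy=12,interpolation=cv2.INTER_CUBIC) for u in (200,253,308,364)]
cv2.imwrite('pics/h4.png',np.vstack([np.hstack(a[:2]),np.hstack(a[2:])])[:,:768][:600] if 0 else cv2.resize(np.vstack([np.hstack(a[:2]),np.hstack(a[2:])]),(640,600)))
```

```text
[502.83050084  26.28082771 275.77773933] 2.989127158934757
```

View pics/h4.png

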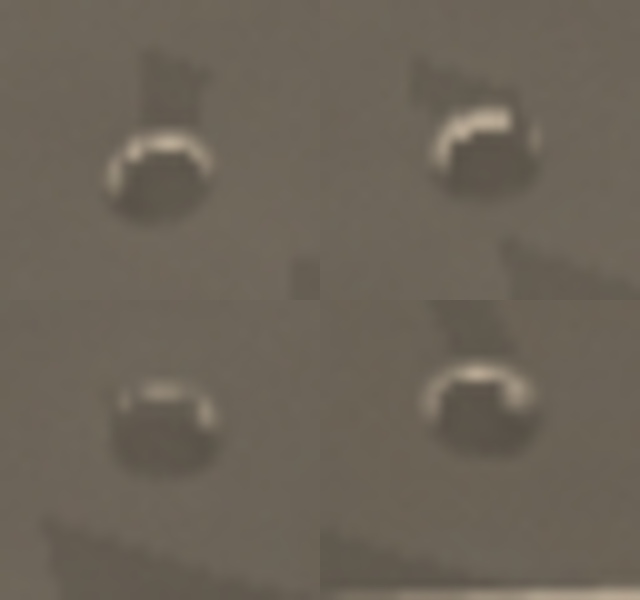

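Hole mouths, from the crops: (199.5,145.4), (253.0,143.0), (307.9,140.4), (363.6,138.4).

Run:
```python
from h import *
import pickle
w=pickle.load(open('w4.pkl','rb')); s=get_state(); print(s['position'],s['qd'].round(1))
c=cam('side'); 
P=np.array([onz(w,*p,60) for p in [(199.5,145.4),(253,143),(307.9,140.4),(363.6,138.4)]]); print(P.round(1),np.linalg.norm(np.diff(P,axis=0),axis=1).round(1))
d=P[3]-P[0]; print('yaw',np.degrees(np.arctan2(-d[0],d[1])))
# front-face edges: bottom z=0, top z=90, from gradient along columns
g=cv2.GaussianBlur(cv2.cvtColor(w['image'],cv2.COLOR_BGR2GRAY),(1,5),0).astype(float)
for u in (200,225,250,280,310,340,365):
    col=np.diff(g[:,u]); b=95+np.argmin(col[95:130])+.5; t=145+np.argmax(col[145:180])+.5
    print(u,b,t,onz(w,u,b,0)[:2].round(1),onz(w,u,t,90)[:2].round(1))
t=cam('top'); g=cv2.GaussianBlur(cv2.cvtColor(t['image'],cv2.COLOR_BGR2GRAY),(1,3),0).astype(float)
for u in (220,235,250,265,280,290):
    col=np.diff(g[:,u]); b=182+np.argmin(col[182:192])+.5; print(u,b,onz(t,u,b,90)[:2].round(1))
row=t['image'][180].mean(1).round(0); print(row[206:218],row[290:304])
for u,v in ((200,181.),): pass
cv2.imwrite('pics/side2.png',c['image'][180:290,190:330].repeat(4,0).repeat(4,1)); pickle.dump(c,open('s2.pkl','wb'))
```

```text
[502.83050084  26.28082771 275.77773933] [-0.   0.3 -0.6 -3.   0.8 -0.6]
[[648.9 -82.9  60. ]
 [645.2 -13.2  60. ]
 [641.1  56.6  60. ]
 [637.9 126.2  60. ]] [69.7 69.9 69.7]
yaw 2.9970183421475136
200 113.5 163.5 [650.4 -90.9] [648.5 -78. ]
225 111.5 162.5 [647.3 -55.3] [646.9 -46.5]
250 110.5 161.5 [646.  -20.5] [645.2 -15.4]
280 109.5 160.5 [644.7  20.8] [643.7  21.5]
310 107.5 159.5 [641.5  61.7] [642.1  58. ]
340 106.5 158.5 [640.1 102.3] [640.4  94.3]
365 105.5 157.5 [638.6 135.9] [638.7 124.2]
220 186.5 [635.9 133.8]
235 185.5 [638.9  84. ]
250 184.5 [642.   34.2]
265 183.5 [645.  -15.6]
280 183.5 [644.7 -65.5]
290 182.5 [647.9 -98.8]
[143. 141. 140. 144. 142. 130. 131. 134. 135. 131. 131. 135.] [138. 134. 139. 137. 137.  99.  63.  63.  93. 146. 138. 138. 139. 141.]
```

View pics/side2.png

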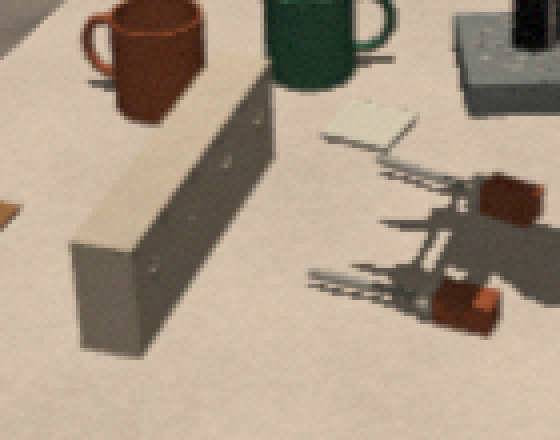

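Side crop: hole mouths at crop (153,263), (193,217), (226,160), (258,115), with rods A and B beside the arm's shadow. Front-face x agrees across heights and cameras and the hole spacing is 69.8 mm, so the holes are good. Next I'll level the tool and measure the rods.

Run:
```python
from h import *
import pickle
c=pickle.load(open('s2.pkl','rb'))
w=pickle.load(open('w4.pkl','rb'))
for (a,b),q in zip([(153,263),(193,217),(226,160),(258,115)],[(363.6,138.4),(307.9,140.4),(253,143),(199.5,145.4)]):
    u,v=190+a/4-.4,180+b/4-.4
    o,d=ray(c,u,v); o2,d2=ray(w,*q); t=np.linalg.lstsq(np.c_[d,-d2],o2-o,rcond=None)[0]
    print('side z60',onz(c,u,v,60).round(1),'tri',((o+d*t[0]+o2+d2*t[1])/2).round(1),'gap',np.linalg.norm(o+d*t[0]-o2-d2*t[1]).round(1))
go((420,20,230),90)
```

```text
side z60 [639.4 126.4  60. ] tri [639.1 126.4  59.5] gap 1.0
side z60 [637.4  64.3  60. ] tri [642.1  57.1  56.5] gap 3.9
side z60 [646.4 -15.4  60. ] tri [645.1 -13.3  60.9] gap 1.2
side z60 [649.8 -85.6  60. ] tri [648.2 -82.6  61.3] gap 1.1
xyz [9.18, -0.67, -2.43] rot [-0.62, 43.75, -0.29] j6 -153.8 pos [503.1  26.4 275.9]
```

```bash
python3 -m crank '{"xyz":[[9.2,-0.7,-2.4],[9.2,-0.7,-2.4],[9.2,-0.7,-2.4],[9.2,-0.7,-2.4],[9.2,-0.7,-2.4],[9.2,-0.7,-2.4],[9.2,-0.7,-2.4],[9.2,-0.7,-2.4]],"rotation":[[-0.6,43.7,-0.3],[-0.6,43.7,-0.3],[-0.6,43.7,-0.3],[-0.6,43.7,-0.3],[-0.6,43.7,-0.3],[-0.6,43.7,-0.3],[-0.6,43.7,-0.3],[-0.6,43.7,-0.3]],"hand":[-0.2,-0.2,-0.2,-0.2,-0.2,-0.2,-0.2,-0.2]}'
cat > rods.py <<'E'
from h import *
def rods(n):
    c=cam(n); hsv=cv2.cvtColor(c['image'],cv2.COLOR_BGR2HSV); m=cv2.inRange(hsv,(2,110,40),(18,255,255))
    if n=='wrist': m[240:]=0
    cs,_=cv2.findContours(m,cv2.RETR_EXTERNAL,cv2.CHAIN_APPROX_NONE)
    for k in cs:
        A=cv2.contourArea(k)
        if not (60<A<130 if n=='top' else 500<A<3000): continue
        # hull back-projected to z=26
        g=np.array([onz(c,u,v,22)[:2] for u,v in k[:,0]],np.float32)
        (x,y),(a,b),t=cv2.minAreaRect(g)
        print(n,k[:,0].mean(0).round(0),A,'ctr',round(x,1),round(y,1),'size',round(a,1),round(b,1),'ang',round(t,1))
    return c
if __name__=='__main__':
    rods('top'); w=rods('wrist'); cv2.imwrite('pics/w5.png',w['image'])
    print(get_state()['position'])
    for q in [(303.5,232),(300,284),(483,222),(462,268),(181.5,240),(179.5,260)]: print(q,onz(w,*q,13).round(1))
E
python3 rods.py
```

```text
time: 10.58
position: [419.5, 19.9, 229.4]
eef_rot: [[-1.0, 0.001, 0.001], [0.001, 1.0, 0.0], [-0.001, 0.0, -1.0]]
contact_force: [-0.6, -0.1, 1.1]
opening: 56.7
finger_force: 0.0
top [176. 251.] 79.5 ctr 425.8 287.6 size 27.7 41.1 ang 74.9
top [297. 241.] 68.5 ctr 454.4 -123.0 size 24.9 42.0 ang 72.7
wrist [163. 214.] 881.0 ctr 454.5 -123.0 size 29.9 50.5 ang 71.8
wrist [305. 200.] 774.5 ctr 436.2 47.8 size 26.1 46.5 ang 89.9
wrist [500. 191.] 1088.5 ctr 426.8 280.3 size 40.9 43.1 ang 75.2
[419.46969177  19.91031769 229.59144769]
(303.5, 232) [480.6  47.5  13. ]
(300, 284) [553.2  44.1  13. ]
(483, 222) [468.  272.5  13. ]
(462, 268) [531.2 255.6  13. ]
(181.5, 240) [ 491.2 -106.4   13. ]
(179.5, 260) [ 518.8 -111.5   13. ]
```

View pics/w5.png

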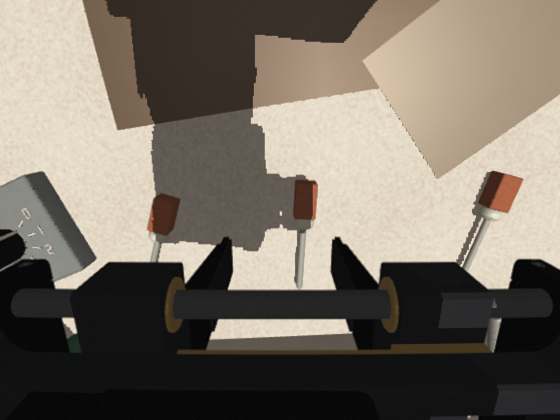

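Rod A was knocked and now lies at about (163,214) in this view; both cameras put it at (454,-123), heading -18°. Rods B (305,200) and C (500,191) are where they were. B goes first.

```bash
python3 -c "
from h import *
go((437,49.5,100),87.4);go((437,49.5,14),87.4)"
```

```text
xyz [-1.73, 2.95, 12.96] rot [0.03, 0.08, 2.54] j6 -96.3 pos [419.5  19.9 229.6]
xyz [-1.72, 2.95, 21.56] rot [0.03, 0.08, 2.54] j6 -96.3 pos [419.5  19.9 229.6]
```

```bash
python3 -m crank '{"xyz":[[-1.7,2.95,6],[-1.7,2.95,13],[-1.7,2.95,13],[-1.7,2.95,17],[-1.7,2.95,20],[-1.7,2.95,21.5],[-1.7,2.95,21.5],[-1.7,2.95,21.5],[-1.7,2.95,21.5],[-1.7,2.95,21.5],[-1.7,2.95,21.5],[-1.7,2.95,21.5]],"rotation":[[0,0.1,2.5],[0,0.1,2.5],[0,0.1,2.5],[0,0.1,2.5],[0,0.1,2.5],[0,0.1,2.5],[0,0.1,2.5],[0,0.1,2.5],[0,0.1,2.5],[0,0.1,2.5],[0,0.1,2.5],[0,0.1,2.5]],"hand":[-0.2,-0.2,-0.2,-0.2,-0.2,-0.2,-0.2,0.6,0.6,0.6,0.6,0.6]}' 40
python3 -c "
from h import *
go((437,49.5,64),93);go((525,62.3,61),93)"
```

```text
time: 12.18
position: [437.3, 49.6, 15.0]
eef_rot: [[-0.999, 0.045, -0.0], [0.045, 0.999, 0.001], [0.0, 0.001, -1.0]]
contact_force: [-0.1, -0.6, 7.3]
opening: 25.9
finger_force: 40.0
xyz [0.03, -0.01, -4.9] rot [0.04, -0.01, -5.56] j6 -89.7 pos [437.3  49.6  15. ]
xyz [-8.71, 1.66, -4.61] rot [0.04, -0.01, -5.56] j6 -89.7 pos [437.3  49.6  15. ]
```

```bash
python3 -m crank '{"xyz":[[0,0,-3],[0,0,-6],[0,0,-6],[0,0,-6],[0,0,-6],[0,0,-6]],"rotation":[[0,0,0],[0,0,0],[0,0,-5.6],[0,0,-5.6],[0,0,-5.6],[0,0,-5.6]],"hand":[0.6,0.6,0.6,0.6,0.6,0.6]}'
python3 -c "
from h import *
go((500,49.3,62),93)"
```

```text
time: 12.92
position: [437.0, 49.6, 74.2]
eef_rot: [[-0.999, -0.052, -0.002], [-0.052, 0.999, 0.001], [0.002, 0.001, -1.0]]
contact_force: [0.3, 0.6, -0.8]
opening: 25.9
finger_force: 40.0
xyz [-6.29, -0.36, 1.21] rot [0.05, -0.1, -0.03] j6 -95.2 pos [437.   49.6  74.2]
```

```bash
python3 -m crank '{"xyz":[[-3,-0.3,1.2],[-6.3,-0.35,1.2],[-6.3,-0.35,1.2],[-6.3,-0.35,1.2],[-6.3,-0.35,1.2]],"rotation":[[0,0,0],[0,0,0],[0,0,0],[0,0,0],[0,0,0]],"hand":[0.6,0.6,0.6,0.6,0.6]}'
python3 - <<'E'
from h import *
s=cam('side');t=cam('top'); P=np.array(get_state()['position']); print(P)
a=np.array([.9986,.0523,0])
tip=P+a*121-[0,0,2]; us=np.array(proj(s,tip)); ut=np.array(proj(t,tip)); print('pred tip px',us,ut,'hole3',proj(s,(641.2,56.7,60)))
x,y=us.astype(int); A=cv2.resize(s['image'][y-25:y+25,x-30:x+30],None,fx=6.6,fy=6.6,interpolation=cv2.INTER_CUBIC)
x2,y2=ut.astype(int); B=cv2.resize(t['image'][y2-25:y2+25,x2-30:x2+30],None,fx=6.6,fy=6.6,interpolation=cv2.INTER_CUBIC)
print((x-30,y-25),(x2-30,y2-25)); cv2.imwrite('pics/t6.png',np.hstack([A,B]))
E
```

```text
time: 13.55
position: [499.3, 49.5, 62.5]
eef_rot: [[-0.999, -0.053, -0.002], [-0.053, 0.999, 0.001], [0.002, 0.001, -1.0]]
contact_force: [0.1, 0.2, -1.2]
opening: 26.2
finger_force: 40.0
[499.67844432  49.46506221  62.6211271 ]
pred tip px [244.45593286 233.15081813] [244.02043036 192.29689237] hole3 (np.float64(237.72683534563333), np.float64(232.2433085545708))
(np.int64(214), np.int64(208)) (np.int64(214), np.int64(167))
```

View pics/t6.png

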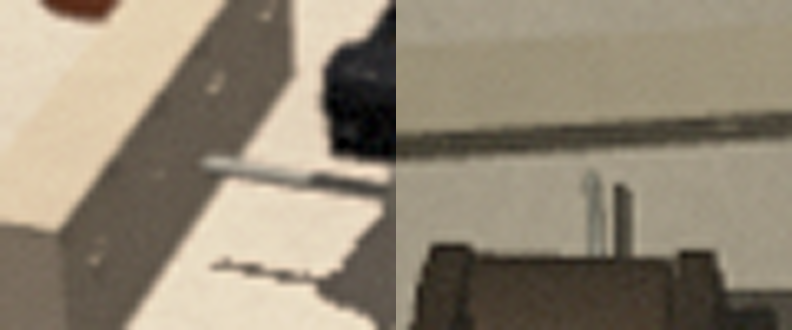

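The tip is seen at side (244.8,232.5) and top (243.5,193), within a pixel of where the TCP pose predicts, so I'll advance gently.

```bash
python3 -m crank '{"xyz":[[-0.8,0,0.05],[-1.4,0,0.05],[-1.8,0,0.05],[-2.2,0,0.05],[-2.6,0,0.05],[-3,0,0.05],[-3,0,0.05]],"rotation":[[0,0,0],[0,0,0],[0,0,0],[0,0,0],[0,0,0],[0,0,0],[0,0,0]],"hand":[0.6,0.6,0.6,0.6,0.6,0.6,0.6]}'
```

```text
time: 14.52
position: [530.4, 51.0, 62.0]
eef_rot: [[-0.999, -0.053, -0.001], [-0.053, 0.999, 0.001], [0.001, 0.001, -1.0]]
contact_force: [-0.3, -0.0, -1.5]
opening: 25.6
finger_force: 40.0
```

```bash
python3 -m crank '{"xyz":[[-1,0,0],[-2,0,0],[-3,0,0],[-4,0,0],[-5,0,0],[-6,0,0],[-6.6,0,0],[-7,0,0],[-7,0,0]],"rotation":[[0,0,0],[0,0,0],[0,0,0],[0,0,0],[0,0,0],[0,0,0],[0,0,0],[0,0,0],[0,0,0]],"hand":[0.6,0.6,0.6,0.6,0.6,0.6,0.6,0.6,0.6]}'
```

```text
time: 15.65
position: [600.1, 54.8, 61.9]
eef_rot: [[-0.999, -0.053, -0.001], [-0.053, 0.999, 0.001], [0.001, 0.001, -1.0]]
contact_force: [0.5, 0.1, -1.9]
opening: 25.5
finger_force: 40.0
```

Clear in. Now to contact, in millimetre steps.

```bash
for i in 1; do python3 -m crank '{"xyz":[[-0.15,0,0],[-0.3,0,0],[-0.4,0,0],[-0.5,0,0],[-0.5,0,0]],"rotation":[[0,0,0],[0,0,0],[0,0,0],[0,0,0],[0,0,0]],"hand":[0.6,0.6,0.6,0.6,0.6]}'; done
```

```text
time: 16.27
position: [605.1, 55.0, 61.9]
eef_rot: [[-0.999, -0.053, -0.001], [-0.053, 0.999, 0.001], [0.001, 0.001, -1.0]]
contact_force: [0.6, -0.7, -1.3]
opening: 25.9
finger_force: 40.0
```

```bash
python3 -m crank '{"xyz":[[-0.15,0,0],[-0.3,0,0],[-0.4,0,0],[-0.4,0,0]],"rotation":[[0,0,0],[0,0,0],[0,0,0],[0,0,0]],"hand":[0.6,0.6,0.6,0.6]}'
```

```text
time: 16.77
position: [605.5, 55.1, 61.5]
eef_rot: [[-0.999, -0.053, -0.009], [-0.053, 0.999, 0.001], [0.009, 0.001, -1.0]]
contact_force: [-17.0, -1.3, 8.2]
opening: 25.7
finger_force: 40.0
```

```bash
python3 -m crank '{"xyz":[[0.25,0,0],[0.25,0,0],[0.25,0,0],[0.25,0,0],[0.25,0,0],[0.25,0,-2],[0.25,0,-5],[0.25,0,-10],[0.25,0,-15],[0.25,0,-15],[0.25,0,-15]],"rotation":[[0,0,0],[0,0,0],[0,0,0],[0,0,0],[0,0,0],[0,0,0],[0,0,0],[0,0,0],[0,0,0],[0,0,0],[0,0,0]],"hand":[0.6,0.6,0.1,0.1,0.1,0.1,0.1,0.1,0.1,0.1,0.1]}'
python3 - <<'E'
from rods import *
t=rods('top')
go((426,288,150),75)
E
```

```text
time: 18.15
position: [606.4, 55.0, 211.3]
eef_rot: [[-0.999, -0.053, -0.001], [-0.053, 0.999, 0.001], [0.001, 0.001, -1.0]]
contact_force: [0.3, 0.6, -0.6]
opening: 42.8
finger_force: 0.0
top [176. 251.] 79.5 ctr 425.7 287.4 size 28.2 41.1 ang 74.9
top [297. 242.] 75.5 ctr 455.0 -122.6 size 24.8 43.2 ang 70.9
xyz [16.75, 24.22, 6.14] rot [0.03, -0.15, 18.03] j6 -94.1 pos [606.2  55.  210.8]
```

```bash
python3 -m crank '{"xyz":[[16.75,24.1,6],[16.75,24.1,6],[16.75,24.1,6],[16.75,24.1,6],[16.75,24.1,6],[16.75,24.1,6],[16.75,24.1,6],[16.75,24.1,6],[16.75,24.1,6]],"rotation":[[0,0,18],[0,0,18],[0,0,18],[0,0,18],[0,0,18],[0,0,18],[0,0,18],[0,0,18],[0,0,18]],"hand":[-0.2,-0.2,-0.2,-0.2,-0.2,-0.2,-0.2,-0.2,-0.2]}'
python3 - <<'E'
from rods import *
rods('wrist'); go((426,286,14.5),75)
E
```

```text
time: 19.32
position: [427.2, 286.1, 152.2]
eef_rot: [[-0.966, 0.26, -0.001], [0.26, 0.966, 0.001], [0.001, 0.001, -1.0]]
contact_force: [-0.2, -0.1, 0.1]
opening: 56.9
finger_force: 0.0
wrist [282. 202.] 1231.0 ctr 426.6 286.5 size 25.2 45.8 ang 75.6
xyz [0.09, -0.06, 13.78] rot [0.04, -0.05, -0.04] j6 -48.6 pos [427.2 286.2 152.3]
```

Wrist close-up agrees: (426.6,286.5), angle 75°.

```bash
python3 -m crank '{"xyz":[[0,0,6],[0,0,10],[0,0,13],[0,0,13.75],[0,0,13.75],[0,0,13.75],[0,0,13.75],[0,0,13.75],[0,0,13.75],[0,0,13.75]],"rotation":[[0,0,0],[0,0,0],[0,0,0],[0,0,0],[0,0,0],[0,0,0],[0,0,0],[0,0,0],[0,0,0],[0,0,0]],"hand":[-0.2,-0.2,-0.2,-0.2,-0.2,0.6,0.6,0.6,0.6,0.6]}' 40
python3 -c "
from h import *
go((425,220,90),93); go((490,118.4,62.5),93)"
```

```text
time: 20.62
position: [426.6, 287.0, 15.1]
eef_rot: [[-0.966, 0.258, -0.0], [0.258, 0.966, 0.001], [0.001, 0.001, -1.0]]
contact_force: [-0.1, 0.1, 6.8]
opening: 25.7
finger_force: 40.0
xyz [-1.57, -6.51, -7.5] rot [0.06, -0.03, -17.96] j6 -48.6 pos [426.6 287.   15.1]
xyz [-10.47, -14.65, -4.76] rot [0.06, -0.03, -17.96] j6 -48.6 pos [426.6 287.   15.1]
```

```bash
python3 -m crank '{"xyz":[[0,0,-4],[0,0,-7.5],[-1.6,-6.5,-7.5],[-1.6,-6.5,-7.5],[-10.5,-14.65,-4.75],[-10.5,-14.65,-4.75],[-10.5,-14.65,-4.75],[-10.5,-14.65,-4.75],[-10.5,-14.65,-4.75],[-10.5,-14.65,-4.75]],"rotation":[[0,0,0],[0,0,0],[0,0,-9],[0,0,-18],[0,0,-18],[0,0,-18],[0,0,-18],[0,0,-18],[0,0,-18],[0,0,-18]],"hand":[0.6,0.6,0.6,0.6,0.6,0.6,0.6,0.6,0.6,0.6]}'
python3 -c "
from h import *
go((528,120.5,62.1),93)"
```

```text
time: 21.88
position: [489.8, 119.1, 62.3]
eef_rot: [[-0.999, -0.055, -0.001], [-0.055, 0.999, 0.001], [0.001, 0.001, -1.0]]
contact_force: [-0.2, 0.1, -1.8]
opening: 25.9
finger_force: 40.0
xyz [-3.82, -0.07, 0.02] rot [0.05, -0.03, 0.13] j6 -87.1 pos [489.8 119.1  62.3]
```

```bash
python3 -m crank '{"xyz":[[-1,-0.07,0],[-2,-0.07,0],[-2.5,-0.07,0],[-3,-0.07,0],[-3.4,-0.07,0],[-3.8,-0.07,0],[-3.8,-0.07,0]],"rotation":[[0,0,0.1],[0,0,0.1],[0,0,0.1],[0,0,0.1],[0,0,0.1],[0,0,0.1],[0,0,0.1]],"hand":[0.6,0.6,0.6,0.6,0.6,0.6,0.6]}'
python3 -c "
from h import *
go((597,124.1,62),93)"
```

```text
time: 22.75
position: [528.4, 119.6, 62.0]
eef_rot: [[-0.999, -0.051, -0.001], [-0.051, 0.999, 0.001], [0.0, 0.001, -1.0]]
contact_force: [1.4, 0.7, -1.5]
opening: 26.1
finger_force: 40.0
xyz [-6.87, 0.1, -0.0] rot [0.05, -0.03, -0.06] j6 -87.3 pos [528.4 119.6  62. ]
```

```bash
python3 -m crank '{"xyz":[[-1,0.07,0],[-2,0.07,0],[-3,0.07,0],[-4,0.07,0],[-5,0.07,0],[-6,0.07,0],[-6.5,0.07,0],[-6.9,0.07,0],[-6.9,0.07,0]],"rotation":[[0,0,0],[0,0,0],[0,0,0],[0,0,0],[0,0,0],[0,0,0],[0,0,0],[0,0,0],[0,0,0]],"hand":[0.6,0.6,0.6,0.6,0.6,0.6,0.6,0.6,0.6]}'
python3 -m crank '{"xyz":[[-0.15,0,0],[-0.3,0,0],[-0.45,0,0],[-0.55,0,0],[-0.6,0,0]],"rotation":[[0,0,0],[0,0,0],[0,0,0],[0,0,0],[0,0,0]],"hand":[0.6,0.6,0.6,0.6,0.6]}'
```

```text
time: 23.88
position: [597.1, 123.8, 61.9]
eef_rot: [[-0.999, -0.051, -0.001], [-0.051, 0.999, 0.001], [0.001, 0.001, -1.0]]
contact_force: [0.4, -0.9, -1.1]
opening: 25.9
finger_force: 40.0
time: 24.5
position: [601.0, 124.0, 61.8]
eef_rot: [[-0.999, -0.051, -0.006], [-0.051, 0.999, 0.0], [0.006, 0.001, -1.0]]
contact_force: [-10.6, -0.5, 6.0]
opening: 25.8
finger_force: 40.0
```

```bash
python3 -m crank '{"xyz":[[0.15,0,0],[0.15,0,0],[0.15,0,0],[0.15,0,0],[0.15,0,0],[0.15,0,-2],[0.15,0,-5],[0.15,0,-10],[0.15,0,-13],[0.15,0,-13],[0.15,0,-13]],"rotation":[[0,0,0],[0,0,0],[0,0,0],[0,0,0],[0,0,0],[0,0,0],[0,0,0],[0,0,0],[0,0,0],[0,0,0],[0,0,0]],"hand":[0.6,0.6,0.1,0.1,0.1,0.1,0.1,0.1,0.1,0.1,0.1]}'
python3 - <<'E'
from rods import *
rods('top'); go((455,-60,190),72);go((455,-122.7,150),72)
E
```

```text
time: 25.88
position: [601.3, 123.9, 191.2]
eef_rot: [[-0.999, -0.051, -0.002], [-0.051, 0.999, 0.001], [0.002, 0.001, -1.0]]
contact_force: [-0.9, 0.4, -0.3]
opening: 42.8
finger_force: 0.0
top [297. 242.] 75.0 ctr 455.0 -122.6 size 24.8 43.3 ang 70.9
xyz [15.54, -17.61, 0.1] rot [0.01, -0.15, 20.93] j6 -87.5 pos [601.2 123.9 190.8]
xyz [15.85, -23.88, 4.1] rot [0.01, -0.15, 20.93] j6 -87.5 pos [601.2 123.9 190.8]
```

```bash
python3 -m crank '{"xyz":[[15.9,-23.9,4.1],[15.9,-23.9,4.1],[15.9,-23.9,4.1],[15.9,-23.9,4.1],[15.9,-23.9,4.1],[15.9,-23.9,4.1],[15.9,-23.9,4.1],[15.9,-23.9,4.1],[15.9,-23.9,4.1]],"rotation":[[0,-0.1,21],[0,-0.1,21],[0,-0.1,21],[0,-0.1,21],[0,-0.1,21],[0,-0.1,21],[0,-0.1,21],[0,-0.1,21],[0,-0.1,21]],"hand":[-0.2,-0.2,-0.2,-0.2,-0.2,-0.2,-0.2,-0.2,-0.2]}'
python3 - <<'E'
from rods import *
rods('wrist'); go((455,-122.6,14.5),71)
E
```

```text
time: 27.05
position: [455.4, -122.2, 150.9]
eef_rot: [[-0.951, 0.309, 0.001], [0.309, 0.951, 0.001], [-0.001, 0.001, -1.0]]
contact_force: [-0.9, -0.3, 0.1]
opening: 57.0
finger_force: 0.0
wrist [278. 203.] 1238.0 ctr 455.2 -124.9 size 25.0 46.7 ang 71.2
xyz [0.03, -0.05, 13.64] rot [0.05, 0.04, 1.01] j6 -95.2 pos [ 455.3 -122.3  150.9]
```

```bash
python3 -m crank '{"xyz":[[0,-0.15,6],[0,-0.15,10],[0,-0.15,13],[0,-0.15,13.6],[0,-0.15,13.6],[0,-0.15,13.6],[0,-0.15,13.6],[0,-0.15,13.6],[0,-0.15,13.6],[0,-0.15,13.6]],"rotation":[[0,0,1],[0,0,1],[0,0,1],[0,0,1],[0,0,1],[0,0,1],[0,0,1],[0,0,1],[0,0,1],[0,0,1]],"hand":[-0.2,-0.2,-0.2,-0.2,-0.2,0.6,0.6,0.6,0.6,0.6]}' 40
python3 -c "
from h import *
go((455,-122,90),93); go((500,-90.6,62.3),93)"
```

```text
time: 28.35
position: [454.8, -124.3, 15.2]
eef_rot: [[-0.945, 0.327, 0.001], [0.327, 0.945, 0.0], [-0.001, 0.001, -1.0]]
contact_force: [-0.2, 0.9, 6.6]
opening: 25.8
finger_force: 40.0
xyz [0.05, 0.23, -7.48] rot [0.03, 0.08, -22.07] j6 -94.4 pos [ 454.8 -124.3   15.2]
xyz [-3.17, 4.67, -4.7] rot [0.03, 0.08, -22.07] j6 -94.4 pos [ 454.8 -124.3   15.2]
```

```bash
python3 -m crank '{"xyz":[[0,0,-4],[0,0,-7],[0,0,-7],[0,0,-7],[-3.2,4.65,-4.7],[-3.2,4.65,-4.7],[-3.2,4.65,-4.7],[-3.2,4.65,-4.7],[-3.2,4.65,-4.7]],"rotation":[[0,0,0],[0,0.1,-7],[0,0.1,-15],[0,0.1,-22],[0,0.1,-22],[0,0.1,-22],[0,0.1,-22],[0,0.1,-22],[0,0.1,-22]],"hand":[0.6,0.6,0.6,0.6,0.6,0.6,0.6,0.6,0.6]}'
python3 -c "
from h import *
go((538,-88.5,62.1),93)"
```

```text
time: 29.48
position: [499.8, -91.3, 62.4]
eef_rot: [[-0.999, -0.05, -0.0], [-0.05, 0.999, 0.001], [0.0, 0.001, -1.0]]
contact_force: [0.2, 0.6, -1.8]
opening: 25.9
finger_force: 40.0
xyz [-3.83, 0.08, 0.02] rot [0.04, -0.02, -0.11] j6 -110.7 pos [499.8 -91.3  62.4]
```

```bash
python3 -m crank '{"xyz":[[-1,0.08,0],[-2,0.08,0],[-2.5,0.08,0],[-3,0.08,0],[-3.4,0.08,0],[-3.8,0.08,0],[-3.8,0.08,0]],"rotation":[[0,0,-0.1],[0,0,-0.1],[0,0,-0.1],[0,0,-0.1],[0,0,-0.1],[0,0,-0.1],[0,0,-0.1]],"hand":[0.6,0.6,0.6,0.6,0.6,0.6,0.6]}'
python3 -c "
from h import *
go((607,-85,62),93)"
```

```text
time: 30.35
position: [538.2, -88.0, 61.9]
eef_rot: [[-0.999, -0.053, -0.001], [-0.053, 0.999, 0.001], [0.001, 0.001, -1.0]]
contact_force: [-0.1, -0.1, -1.1]
opening: 25.8
finger_force: 40.0
xyz [-6.89, -0.07, -0.01] rot [0.05, -0.04, 0.04] j6 -109.3 pos [538.2 -88.   61.9]
```

```bash
python3 -m crank '{"xyz":[[-1,-0.05,0],[-2,-0.05,0],[-3,-0.05,0],[-4,-0.05,0],[-5,-0.05,0],[-6,-0.05,0],[-6.5,-0.05,0],[-6.9,-0.05,0],[-6.9,-0.05,0]],"rotation":[[0,0,0],[0,0,0],[0,0,0],[0,0,0],[0,0,0],[0,0,0],[0,0,0],[0,0,0],[0,0,0]],"hand":[0.6,0.6,0.6,0.6,0.6,0.6,0.6,0.6,0.6]}'
python3 -m crank '{"xyz":[[-0.15,0,0],[-0.3,0,0],[-0.45,0,0],[-0.55,0,0],[-0.6,0,0]],"rotation":[[0,0,0],[0,0,0],[0,0,0],[0,0,0],[0,0,0]],"hand":[0.6,0.6,0.6,0.6,0.6]}'
```

```text
time: 31.48
position: [607.0, -84.8, 61.8]
eef_rot: [[-0.999, -0.053, -0.001], [-0.053, 0.999, 0.001], [0.001, 0.001, -1.0]]
contact_force: [0.5, 1.4, -0.7]
opening: 25.6
finger_force: 40.0
time: 32.1
position: [611.0, -84.6, 61.7]
eef_rot: [[-0.999, -0.053, -0.005], [-0.053, 0.999, 0.001], [0.005, 0.002, -1.0]]
contact_force: [-11.2, -2.1, 6.5]
opening: 26.1
finger_force: 40.0
```

```bash
python3 -m crank '{"xyz":[[0.15,0,0],[0.15,0,0],[0.15,0,0],[0.15,0,0],[0.15,0,0],[0.15,0,-2],[0.15,0,-5],[0.15,0,-10],[0.15,0,-14],[0.15,0,-14],[0.15,0,-14]],"rotation":[[0,0,0],[0,0,0],[0,0,0],[0,0,0],[0,0,0],[0,0,0],[0,0,0],[0,0,0],[0,0,0],[0,0,0],[0,0,0]],"hand":[0.6,0.6,0.1,0.1,0.1,0.1,0.1,0.1,0.1,0.1,0.1]}'
python3 - <<'E'
from rods import *
go((489,-309,200),60)
E
```

```text
time: 33.48
position: [611.2, -84.6, 201.2]
eef_rot: [[-0.999, -0.053, -0.002], [-0.053, 0.999, 0.001], [0.002, 0.001, -1.0]]
contact_force: [0.2, -0.9, 0.2]
opening: 42.8
finger_force: 0.0
xyz [13.39, -21.76, 0.12] rot [0.03, -0.1, 33.04] j6 -107.1 pos [611.2 -84.6 201.2]
```

Move over the pod, then check the rods (top and side) before touching the timer.

```bash
python3 -m crank '{"xyz":[[13.4,-21.8,0],[13.4,-21.8,0],[13.4,-21.8,0],[13.4,-21.8,0],[13.4,-21.8,0],[13.4,-21.8,0],[13.4,-21.8,0],[13.4,-21.8,0],[13.4,-21.8,0]],"rotation":[[0,-0.1,33],[0,-0.1,33],[0,-0.1,33],[0,-0.1,33],[0,-0.1,33],[0,-0.1,33],[0,-0.1,33],[0,-0.1,33],[0,-0.1,33]],"hand":[-1,-1,-1,-1,-1,-1,-1,-1,-1]}'
python3 - <<'E'
from h import *
s=cam('side');t=cam('top'); w=cam('wrist'); cv2.imwrite('pics/w7.png',w['image'])
A=cv2.resize(s['image'][185:285,190:320],(520,400),interpolation=cv2.INTER_CUBIC)
B=cv2.resize(t['image'][170:215,200:310],(520,200),interpolation=cv2.INTER_CUBIC)
C=cv2.resize(w['image'][60:260,180:400],(280,255)); C=np.vstack([C,np.zeros((345,280,3),np.uint8)])
cv2.imwrite('pics/f7.png',np.hstack([np.vstack([A,B]),C]))
hsv=cv2.cvtColor(t['image'],cv2.COLOR_BGR2HSV); m=cv2.inRange(hsv,(2,110,40),(18,255,255))[170:230,190:330]
n,l,st,ce=cv2.connectedComponentsWithStats(m)
for i in range(1,n):
    if st[i,4]>30: print(st[i],onz(t,ce[i][0]+190,ce[i][1]+170,66).round(1))
go((489,-309,58),60)
E
```

```text
time: 34.6
position: [489.7, -308.8, 201.8]
eef_rot: [[-0.867, 0.498, 0.001], [0.498, 0.867, 0.0], [-0.001, 0.001, -1.0]]
contact_force: [-0.0, -0.8, 0.6]
opening: 95.2
finger_force: 0.0
[91 18  9 14 98] [609.7 -82.4  66. ]
[ 50  21   8  13 100] [603.7  57.   66. ]
[29 22  8 14 99] [599.1 127.2  66. ]
xyz [0.06, -0.01, 14.38] rot [0.04, 0.03, 0.06] j6 -98.9 pos [ 489.4 -309.2  201.8]
```

View pics/f7.png

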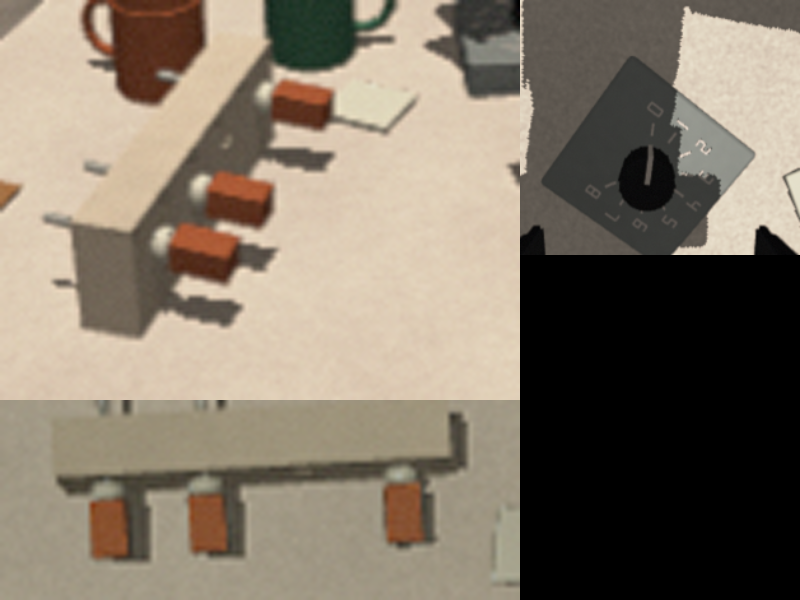

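All three collars sit against the block (side crop (265,95), (200,190), (162,242)) with their tips out at the back, and the pointer is still at 0. Now the timer goes to 6.

```bash
python3 -m crank '{"xyz":[[0,0,6],[0,0,12],[0,0,14.4],[0,0,14.4],[0,0,14.4],[0,0,14.4],[0,0,14.4],[0,0,14.4],[0,0,14.4],[0,0,14.4],[0,0,14.4],[0,0,14.4]],"rotation":[[0,0,0],[0,0,0],[0,0,0],[0,0,0],[0,0,0],[0,0,0],[0,0,0],[0,0,0],[0,0,0],[0,0,0],[0,0,0],[0,0,0]],"hand":[-1,-1,-1,-1,0.2,0.2,0.2,0.2,0.2,0.2,0.2,0.2]}' 40
python3 -m crank '{"xyz":[[0,0,0],[0,0,0],[0,0,0],[0,0,0],[0,0,0],[0,0,0],[0,0,0],[0,0,0],[0,0,0],[0,0,0]],"rotation":[[0,0,10],[0,0,20],[0,0,30],[0,0,40],[0,0,50],[0,0,60],[0,0,70],[0,0,80],[0,0,90],[0,0,90]],"hand":[0.2,0.2,0.2,0.2,0.2,0.2,0.2,0.2,0.2,0.2]}'
```

```text
time: 36.25
position: [488.8, -310.6, 57.9]
eef_rot: [[-0.866, 0.499, 0.0], [0.499, 0.866, -0.001], [-0.001, -0.001, -1.0]]
contact_force: [-6.7, -7.4, 0.4]
opening: 39.7
finger_force: 40.0
time: 37.5
position: [487.0, -311.1, 57.9]
eef_rot: [[0.501, 0.865, -0.003], [0.865, -0.501, -0.0], [-0.002, -0.002, -1.0]]
contact_force: [-19.5, -14.0, 5.9]
opening: 39.9
finger_force: 40.0
```

```bash
python3 -m crank '{"xyz":[[0,0,0],[0,0,0],[0,0,0],[0,0,0],[0,0,0],[0,0,0],[0,0,0],[0,0,0],[0,0,0],[0,0,0],[0,0,0],[0,0,0]],"rotation":[[0,0,10],[0,0,20],[0,0,30],[0,0,40],[0,0,50],[0,0,60],[0,0,70],[0,0,80],[0,0,90],[0,0,90],[0,0,90],[0,0,90]],"hand":[0.2,0.2,0.2,0.2,0.2,0.2,0.2,0.2,0.2,0.2,0.2,0.2]}'
python3 -m crank '{"xyz":[[0,0,0],[0,0,0],[0,0,0],[0,0,0],[0,0,0],[0,0,-6],[0,0,-12],[0,0,-16],[0,0,-16],[0,0,-16],[0,0,-16]],"rotation":[[0,0,0],[0,0,0],[0,0,0],[0,0,0],[0,0,0],[0,0,0],[0,0,0],[0,0,0],[0,0,0],[0,0,0],[0,0,0]],"hand":[-1,-1,-1,-1,-1,-1,-1,-1,-1,-1,-1]}'
python3 - <<'E'
from h import *
t=cam('top'); w=cam('wrist'); s=cam('side')
hsv=cv2.cvtColor(t['image'],cv2.COLOR_BGR2HSV); m=cv2.inRange(hsv,(2,110,40),(18,255,255))[170:230,190:330]
n,l,st,ce=cv2.connectedComponentsWithStats(m); print([ (st[i],onz(t,ce[i][0]+190,ce[i][1]+170,66).round(1)) for i in range(1,n) if st[i,4]>30])
c=(489,-309,85.5); 
u,v=map(int,proj(w,c)); im=w['image'][v-70:v+70,u-80:u+80]; cv2.imwrite('pics/k8.png',cv2.resize(im,None,fx=4,fy=4,interpolation=cv2.INTER_CUBIC))
# pointer: bright pixels inside the sleeve-top disc -> world direction
g=cv2.cvtColor(w['image'],cv2.COLOR_BGR2GRAY); P=[onz(w,x,y,85.5)[:2]-c[:2] for y in range(v-30,v+30) for x in range(u-30,u+30) if g[y,x]>65 and np.linalg.norm(onz(w,x,y,85.5)[:2]-c[:2])<18]
d=np.mean(P,0); print(len(P),d,'heading',np.degrees(np.arctan2(d[1],d[0])),'expect for 6:',23.5-60)
E
```

```text
time: 39.0
position: [486.3, -309.2, 57.8]
eef_rot: [[0.867, -0.499, -0.005], [-0.499, -0.867, 0.003], [-0.006, 0.0, -1.0]]
contact_force: [-20.0, -3.3, 11.4]
opening: 39.4
finger_force: 40.0
time: 40.38
position: [488.9, -309.3, 216.4]
eef_rot: [[0.866, -0.499, -0.001], [-0.499, -0.866, 0.002], [-0.002, -0.001, -1.0]]
contact_force: [0.4, -0.1, -0.9]
opening: 94.9
finger_force: 0.0
[(array([91, 18,  9, 14, 98], dtype=int32), array([609.7, -82.4,  66. ])), (array([ 50,  21,   8,  14, 101], dtype=int32), array([603.1,  57.2,  66. ])), (array([29, 22,  8, 14, 99], dtype=int32), array([599.1, 127.1,  66. ]))]
67 [ 6.36525311 -6.55285374] heading -45.83200807955424 expect for 6: -36.5
```

Run:
```python
from h import *
w=cam('wrist'); g=cv2.cvtColor(w['image'],cv2.COLOR_BGR2GRAY)
for c in ((489,-309),(487.5,-310)):
    u,v=map(int,proj(w,(*c,85.5)))
    P=np.array([onz(w,x,y,85.5)[:2] for y in range(v-30,v+30) for x in range(u-30,u+30) if g[y,x]>65 and np.linalg.norm(onz(w,x,y,85.5)[:2]-c)<17])
    d=cv2.fitLine(P.astype(np.float32),cv2.DIST_HUBER,0,.01,.01).ravel(); print(np.degrees(np.arctan2(d[1],d[0])), P.min(0),P.max(0))
```

```text
-33.30258 [ 487.75403272 -320.81845341] [ 502.36762066 -309.93682814]
-32.17771 [ 487.75403272 -320.34817034] [ 501.54707656 -309.93682814]
```

The pointer line's heading is about -33° against -36.5° expected for 6 (5 would be -6.5°, 7 would be -66.5°), so it is at 6. The rods haven't moved and the arm is clear.

```bash
python3 -c "
from station import finish_job
print(finish_job())"
```

```text
the job is handed in; nothing more can be done
None
```

The job is handed in: I turned the timer to 0, pushed all three rods found on the table fully home in their own holes, then set the timer to 6 and let go with the arm clear; no score came back.

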